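# Seat the big lens on the light base

## Task

Pick up the larger round lens by its handle and seat it in the three-point mount on top of the round light base, inside the three guide fingers, so that it lies level on all three balls and cannot rock, then let go. Set it down gently rather than dropping it, and leave the small lens and the square filter where they lie.

Things in the scene. Friction and masses are not known exactly. Their poses are not given: they have to be found in the camera images.
- big_lens_grip (a point): Larger round lens, flat on the table: aluminium ring 100 mm across, 14 mm thick, flat underneath, clear glass 68 mm across; 0.3 kg. Over it stands a dark bridge handle: a straight bar 12 mm wide, 12 mm high, 92 mm long on two end legs, top 60 mm above the lens's underside, 30 mm clear under it. Point: middle of the bar, 54 mm above the underside, on the lens axis. x along the bar, y across it, z up.
- seat (a point): Mount centre on a fixed round grey light base (190 mm across, 50 mm high): three steel balls on posts, 36 mm from the axis, 120 degrees apart. Point: on the axis level with the ball tops, 72 mm above the table, where the lens's underside rests, turned any way. Outside each ball a dark guide finger: inner face 56 mm from the axis, flaring from 10 mm above the balls to 66 mm at 21 mm. z up.
- small_lens_grip (a point): The small round lens, to be left alone: same make, aluminium ring only 66 mm in diameter, handle 62 mm long. Point at the middle of its handle's bar, 54 mm above its underside; axes as for the larger lens.
- square_filter_grip (a point): The square glass filter, to be left alone: aluminium frame 80 mm by 80 mm and 14 mm thick, handle 76 mm long. Point at the middle of its handle's bar, 54 mm above its underside; axes as for the larger lens.
There are look-alikes about, which are no part of the job. Leave any red or turquoise look-alike of the part that bears big_lens_grip alone. Leave any pink look-alike of the part that bears seat alone.

How it is judged (in metres and radians):
On the way:
1. the larger lens is lifted clear of the table in the gripper (height (world z) of big_lens_grip above 0.09 m and contact force between the fingers and big_lens above 0.5 N), for 0.2 s.
At the end, for the whole second after the job is handed in: The larger lens lies at rest in the mount, released: its axis within 15 mm of the mount's axis, its underside within 3 mm of the level of the ball tops and level within about 3 degrees, so that all three balls carry it (horizontal distance between big_lens_grip and seat below 0.015 m and z of big_lens_grip in the frame of seat between 0.051 and 0.057 m and angle between big_lens_grip's own z axis and vertical below 0.05 rad and contact force between big_lens and light_base above 0.5 N and linear speed of big_lens below 0.02 m/s and angular speed of big_lens below 0.1 rad/s and contact force between the fingers and big_lens below 0.1 N); the robot touches nothing.
It fails at once if the larger lens is dropped: it falls free of the gripper faster than 0.6 m/s (about 18 mm of free fall) (linear speed of big_lens above 0.6 m/s and contact force between the fingers and big_lens below 0.05 N).
It fails at once if the small lens is moved more than 30 mm (distance of small_lens_grip from where it was at the start of the episode above 0.03 m).
It fails at once if the square filter is moved more than 30 mm (distance of square_filter_grip from where it was at the start of the episode above 0.03 m).
It also fails if it takes over 35 s, if anything falls off the work surface, if the arm or the gripper's body presses on something with over 40 N, if the wrist force passes 120 N, or if a joint passes its speed limit or range.

## Robot

A 6-joint arm with a two-finger parallel gripper is mounted at the origin on the work surface. World frame = base frame: x ahead of the robot, y to its left, z up, the work surface at z = 0. Lengths are in mm, angles in rad, forces in N, time in s.
With the tool pointing down it reaches from about 300 to 850 mm from the base axis. Payload 4.2 kg.
Tool frame: the origin (TCP) lies on the centre line of the jaws, within the pads' length; the fingertips stand 19 mm ahead of it and the grasp point (between the pads) is the TCP; z points along the fingers, y is the direction in which the jaws open and shut (so a half turn about z gives the same grasp; the last joint's range is limited). The gripper opens to 91 mm and grips with 3 to 60 N. Pads are 32 mm wide; open, the fingers measure 118 mm over their backs; the gripper's body (76 mm by 178 mm) begins 60 mm behind the grasp point.
Start: joints at [-0.02, 0.32, 1.565, -0, 1.257, -0.02], TCP at [575.014, 0, 232.976] pointing down, gripper open.
Joint ranges: [-3.11, 3.11], [-0.84, 2.01], [0.21, 2.61], [-1.34, 4.49], [0.05, 2.63], [-2.56, 2.56]. Speed limits (rad/s): [2.57, 2.57, 3.14, 3.14, 3.14, 3.14].

## Interface

Orientations are given as a rotation vector (axis times angle).
In Python, from plant import bot gives the robot as it stands.
- The arm moves only by the tool play_rows, never from a script. Its argument "moves" is a list of rows, each a list of 6 numbers: the shift along the tool's x, y, z in units of 30 mm (1.0 is 30 mm), then the turn, a rotation vector about the tool's x, y, z in units of 5 degrees (1.0 is 5 degrees). A call has 1 to 10 rows; each row shifts and turns the commanded pose from where the row before left it, along the tool's axes as they then stand; what a row does not reach is not made up. A row lasts 1/12 s, in which the tool goes at most 41.7 mm and 7.16 degrees, less where a joint would pass 70% of its speed; a pose out of reach is approached as far as the arm can. A call is refused whole if a number of a shift passes 1 or a number of a turn 1, either way. A call with a gripper value outside its range is refused whole. "claw" is the finger opening in mm, from 0 to 91.2, set as the call begins (left out, the last holds). The fingers move at their own pace and stop on an object; "force" is the grip in N (left out, the last holds). Time passes only in rows, so rows that do not move let the fingers close. It gives the time, the measured TCP pose, the force and the opening at its end, in the units of the state.
- bot.state(): the state, without advancing time (a new reading comes with each control period).
- bot.snapshot(name): name is "scene" or "side" or "wrist"; returns (picture, depth): 480x640x3 uint8, red, green, blue; 480x640 float32, mm along the optical axis (not along the pixel's ray), 0 where there is no reading.
- bot.camera_model(name): a dict with "intrinsics" (3x3 intrinsics, pixels), "extrinsics" (4x4, takes a point from world to camera coordinates); the wrist camera has in their place "tool_from_camera" (4x4, takes a point from camera to tool coordinates, whose origin is the TCP and whose axes are the flange's). Camera axes: x right, y up, looking along -z (the intrinsics and any distortion apply to the point x, -y, -z); pixel columns grow to the right and rows downward; lengths in mm; the calibration is good to about 2 mm. A picture is of the moment at which its call begins: read the wrist's pose just before it. camera_model takes no time and is no camera call.
- bot.close_job(): hands the job in, once; it reports no verdict.
The state is a dict: "time_s": time; "joint_pos": joint angles; "dq": joint speeds; "joint_efforts": joint torques, N m; "tool_pos": TCP position; "tcp_rot": TCP orientation; "wrist_force": force on the tool from outside, world axes, zero at the start; "moment": the same for the moment, N m; "finger_gap": opening from 0.0 (shut) to 1.0 (fully open).
Only numpy, scipy, OpenCV 4.12 (cv2) and the standard library are available. Lean on these libraries where they do the work, as an engineer would, in place of code of your own. Each camera call takes 0.05 s, during which the arm holds its last target.

## Working session

There is one attempt and no reset: what is moved stays moved. The work goes in short steps, Python scripts to look and compute and a tool call to move; the robot and the scene stay as the last step left them, time stands still between calls to the robot, and variables do not carry over. Pictures are saved under pics/ and viewed, and the job is handed in when it is done.

Besides the shell and the picture viewer there is one more tool, called after "Call:" by a JSON object that holds its "method" and its "body". play_rows: Moves the arm, as the interface text tells. Its arguments: {"type":"object","properties":{"moves":{"type":"array","items":{"type":"array","items":{"type":"number"}}},"claw":{"type":"number"},"force":{"type":"number"}},"required":["moves"]}

```bash
mkdir -p pics; ls
python3 - <<'E'
from plant import bot
import cv2,numpy as np
print(bot.state())
for n in("scene","side","wrist"):
    p,d=bot.snapshot(n); cv2.imwrite(f"pics/{n}0.png",p[:,:,::-1]); np.savez(f"{n}0.npz",p=p,d=d)
    print(n,bot.camera_model(n),(d>0).mean())
E
```

```text
pics
{'time_s': 0.0, 'joint_pos': array([-1.99879299e-02,  3.20315843e-01,  1.56570041e+00, -1.37407042e-05,
        1.25739158e+00, -2.00316890e-02]), 'dq': array([ 0.00060594,  0.00014075, -0.00031529, -0.00083723,  0.00081517,
       -0.00107668]), 'joint_efforts': array([-5.01459035e-04, -4.12465632e+01, -2.31973493e+01,  7.28826877e-02,
        4.58198413e-02, -1.41870069e-04]), 'tool_pos': array([5.74519157e+02, 1.31794110e-02, 2.32098203e+02]), 'tcp_rot': array([-2.22046855e+00, -2.22057516e+00,  1.98939562e-03]), 'wrist_force': array([-0.19725436, -0.81929537,  0.22068861]), 'moment': array([-0.02832319, -0.04501168, -0.00014143]), 'finger_gap': 1.0003000610111232}
scene {'intrinsics': array([[540.94019662,   0.        , 320.86692572],
       [  0.        , 540.94019662, 230.89763194],
       [  0.        ,   0.        ,   1.        ]]), 'extrinsics': array([[ 8.78057647e-01,  4.78554874e-01,  2.80070939e-05,
        -3.68846260e+02],
       [-3.96511417e-01,  7.27490656e-01,  5.59942892e-01,
         1.49069082e+02],
       [ 2.67943025e-01, -4.91673244e-01,  8.28531204e-01,
[... 535 characters left out ...]
5.27785003e-01,
        -7.34459020e+02],
       [ 0.00000000e+00,  0.00000000e+00,  0.00000000e+00,
         1.00000000e+00]])} 0.996005859375
wrist {'intrinsics': array([[349.23086553,   0.        , 316.89223749],
       [  0.        , 349.23086553, 242.61657198],
       [  0.        ,   0.        ,   1.        ]]), 'tool_from_camera': array([[-3.90854501e-04,  9.66925940e-01,  2.55057003e-01,
         7.21510391e+01],
       [ 9.99999899e-01,  4.34245980e-04, -1.13814718e-04,
        -2.89927201e-01],
       [-2.20807881e-04,  2.55056933e-01, -9.66926012e-01,
        -1.51919015e+02],
       [ 0.00000000e+00,  0.00000000e+00,  0.00000000e+00,
         1.00000000e+00]])} 0.9947721354166666
```

View pics/scene0.png

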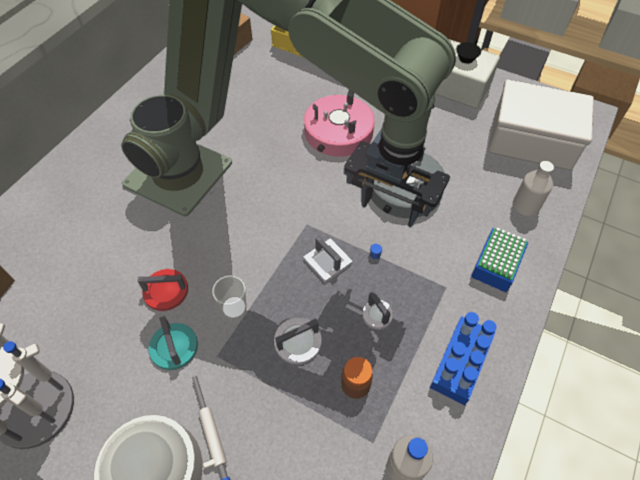

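View pics/side0.png

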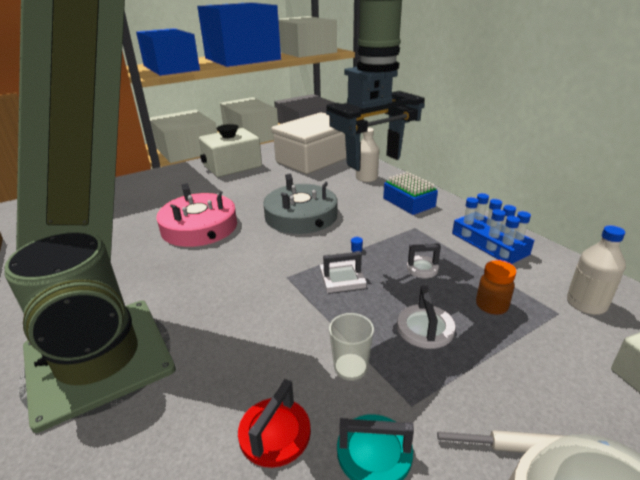

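View pics/wrist0.png

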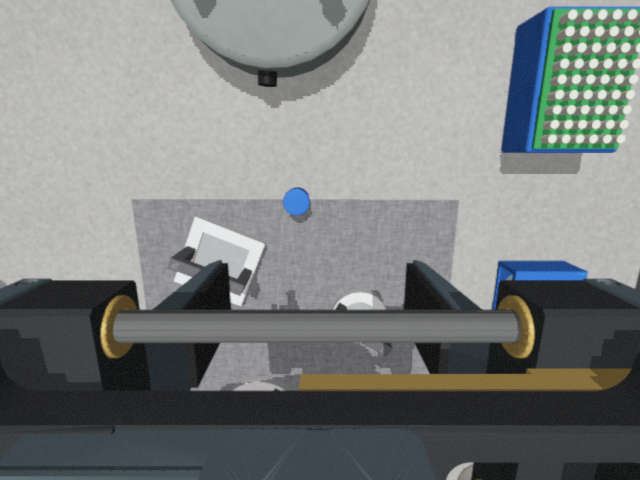

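The scene view shows the big lens at (298,341), the small lens at (377,312), the filter at (327,260), and the grey base partly hidden behind the gripper at (405,180). In the side view the big lens is at (426,325) and the grey base at (300,207). Next I'll measure the positions from depth.

```bash
cat > h.py <<'E'
import numpy as np,cv2
from plant import bot
def cloud(n,d,st=None):
    m=bot.camera_model(n);K=m["intrinsics"]
    v,u=np.mgrid[0:480,0:640]
    P=np.stack([(u-K[0,2])/K[0,0]*d,-(v-K[1,2])/K[1,1]*d,-d],-1)
    if n=="wrist":
        T=m["tool_from_camera"]; P=P@T[:3,:3].T+T[:3,3]
        R=cv2.Rodrigues(np.array(st["tcp_rot"]))[0]; return P@R.T+st["tool_pos"]
    E=m["extrinsics"]; return (P-E[:3,3])@E[:3,:3]
def bar(W,p,box):
    u0,u1,v0,v1=box; w=W[v0:v1,u0:u1].reshape(-1,3); c=p[v0:v1,u0:u1].reshape(-1,3).max(1)
    k=(w[:,2]>53)&(w[:,2]<68)&(c<110); w=w[k]
    r=cv2.minAreaRect(w[:,:2].astype(np.float32)); return len(w),np.round(w.mean(0),1),r
E
python3 - <<'E'
from h import *
for n,boxes in(("scene",[(265,335,305,370),(358,398,285,335),(300,355,230,290)]),("side",[(390,465,280,350),(400,445,235,280),(315,370,240,295)])):
    f=np.load(n+"0.npz");W=cloud(n,f["d"])
    for b in boxes: print(n,bar(W,f["p"],b))
    # ring top / table
    u0,u1,v0,v1=boxes[0]; w=W[v0:v1,u0:u1].reshape(-1,3);c=f["p"][v0:v1,u0:u1].reshape(-1,3)
    k=(c.min(1)>140)&(abs(w[:,2]-14)<6); print("ring",cv2.minEnclosingCircle(w[k][:,:2].astype(np.float32)), w[k][:,2].mean())
    # base: z in 45..55
    b=(340,450,140,225) if n=="scene" else (255,345,170,240)
    w=W[b[2]:b[3],b[0]:b[1]].reshape(-1,3);c=f["p"][b[2]:b[3],b[0]:b[1]].reshape(-1,3)
    k=(abs(w[:,2]-50)<4); print("base",k.sum(),cv2.minEnclosingCircle(w[k][:,:2].astype(np.float32)),w[k][:,2].mean())
    k=(w[:,2]>75)&(w[:,2]<98)&(c.max(1)<110);
    q=w[k]; print("fingers",len(q),q.min(0) if len(q) else 0,q.max(0) if len(q) else 0)
    if len(q)>6:
        _,l,ce=cv2.kmeans(q.astype(np.float32),3,None,(3,50,.1),5,2);print(ce)
E
```

```text
scene (272, array([ 502.4, -253.7,   60.2]), ((501.4757385253906, -252.72213745117188), (92.1856918334961, 14.876626968383789), 56.603546142578125))
scene (151, array([ 621.6, -119.1,   60. ]), ((622.0301513671875, -118.25439453125), (13.289142608642578, 61.51931381225586), 59.046775817871094))
scene (125, array([466.7, -53.9,  59.7]), ((463.9208679199219, -51.572105407714844), (12.386824607849121, 77.5589370727539), 67.9657211303711))
ring ((502.6241149902344, -253.15428161621094), 49.2637939453125) 14.962280285345887
base 786 ((471.76605224609375, 245.42587280273438), 139.35919189453125) 50.243303078947136
fingers 22 [538.92663914 194.78382245  75.35950516] [581.08426274 308.25726934  91.85735437]
[[542.371   302.21524  89.17782]
 [578.7772  196.00137  81.9957 ]
 [544.20953 294.63144  80.58191]]
side (323, array([ 497.1, -255.8,   60.4]), ((500.713623046875, -251.87815856933594), (95.08379364013672, 12.492863655090332), 55.97401809692383))
side (204, array([ 619.7, -119.2,   59.3]), ((621.7666015625, -118.37220764160156), (17.05596160888672, 63.07649612426758), 57.12632751464844))
side (236, array([463. , -52.9,  59.1]), ((462.7765197753906, -50.81858825683594), (13.971969604492188, 76.1407699584961), 67.73741149902344))
ring ((503.0718688964844, -262.97808837890625), 47.46636199951172) 15.289528820146655
base 1556 ((532.93212890625, 235.03900146484375), 94.86404418945312) 51.769282729928456
fingers 140 [467.65008519 189.52786399  75.07761308] [590.53178352 306.12834801  95.4793843 ]
[[475.95752 206.18651  84.38829]
 [536.4744  297.71408  84.20617]
 [582.52637 197.47784  85.66815]]
```

Call:
{"method": "play_rows", "body": {"moves": [[-0.85, -0.25, 0, 0, 0, 0], [-0.85, -0.25, 0, 0, 0, 0], [-0.85, -0.25, 0, 0, 0, 0], [-0.85, -0.25, 0, 0, 0, 0], [-0.85, -0.25, 0, 0, 0, 0], [-0.85, -0.25, 0, 0, 0, 0], [-0.85, -0.25, 0, 0, 0, 0], [-0.85, -0.25, 0, 0, 0, 0], [-0.85, -0.25, 0, 0, 0, 0], [-0.77, -0.2, 0, 0, 0, 0]], "claw": 60}}

```text
time_s: 0.98
tool_pos: [500.6, -254.0, 232.7]
tcp_rot: [-2.222, -2.221, 0.001]
wrist_force: [0.6, 0.7, -0.4]
finger_gap: 0.66
```

Call:
{"method": "play_rows", "body": {"moves": [[0, 0, 0, 0, 0, 0.96], [0, 0, 0, 0, 0, 0.96], [0, 0, 0, 0, 0, 0.96], [0, 0, 0, 0, 0, 0.96], [0, 0, 0, 0, 0, 0.96], [0, 0, 0, 0, 0, 0.96], [0, 0, 0, 0, 0, 0.96], [0, 0, 0, 0, 0, 0]]}}

```text
time_s: 1.65
tool_pos: [501.3, -252.5, 232.6]
tcp_rot: [-2.769, -1.482, 0.0]
wrist_force: [0.5, -0.6, -0.2]
finger_gap: 0.656
```

Run:
```python
from h import *
st=bot.state();print(st["time_s"],st["tool_pos"],st["tcp_rot"],st["finger_gap"]);print(cv2.Rodrigues(st["tcp_rot"])[0].round(3))
for n in("scene","wrist"):
    p,d=bot.snapshot(n); cv2.imwrite(f"pics/{n}1.png",p[:,:,::-1]); np.savez(f"{n}1.npz",p=p,d=d)
    W=cloud(n,d,st)
    if n=="scene":
        b=(340,460,130,230); w=W[b[2]:b[3],b[0]:b[1]].reshape(-1,3);c=p[b[2]:b[3],b[0]:b[1]].reshape(-1,3)
        k=(abs(w[:,2]-50)<3); print("base",k.sum(),cv2.minEnclosingCircle(w[k][:,:2].astype(np.float32)))
        k=(w[:,2]>76)&(w[:,2]<98)&(c.max(1)<110); q=w[k]; print(len(q),q.min(0),q.max(0))
        _,l,ce=cv2.kmeans(q.astype(np.float32),3,None,(3,50,.1),5,2);print(ce,ce.mean(0))
    else: print(bar(W,p,(0,640,0,480)))
# bottle
f=np.load("scene0.npz");W=cloud("scene",f["d"]);w=W[355:400,340:376].reshape(-1,3);w=w[w[:,2]>30];print("bottle",w.min(0),w.max(0))
```

```text
1.65 [ 501.33479756 -252.51599252  232.64014849] [-2.76922257e+00 -1.48235863e+00  4.45259995e-04] 0.6559817452572643
[[ 0.555  0.832 -0.001]
 [ 0.832 -0.555  0.   ]
 [ 0.    -0.001 -1.   ]]
base 2708 ((468.2388916015625, 248.3193817138672), 158.77578735351562)
116 [468.56133367 190.52349439  76.17660007] [594.76441681 306.95194601  95.53261603]
[[585.693   197.27058  87.00722]
 [537.6681  297.4379   85.53245]
 [477.53552 206.34172  86.4931 ]] [533.6322  233.68341  86.34426]
(625, array([541.2, -99.9,  56.9]), ((531.0732421875, -168.5803680419922), (242.70033264160156, 225.4346466064453), 85.49031829833984))
bottle [ 620.31054736 -620.53288284   30.12698587] [ 758.23624576 -250.50186889 1076.91717913]
```

View pics/wrist1.png

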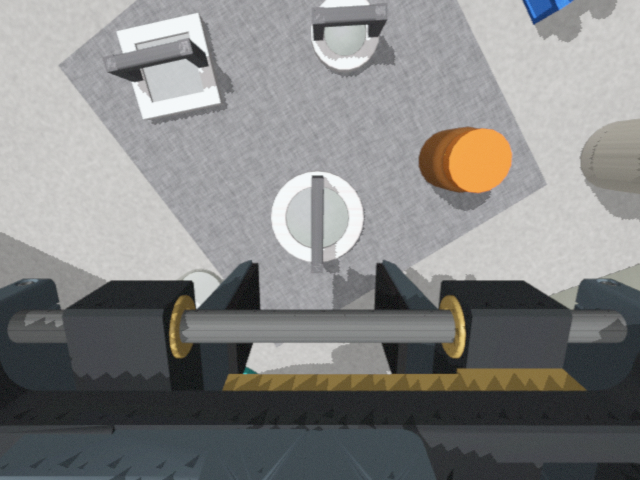

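View pics/scene1.png

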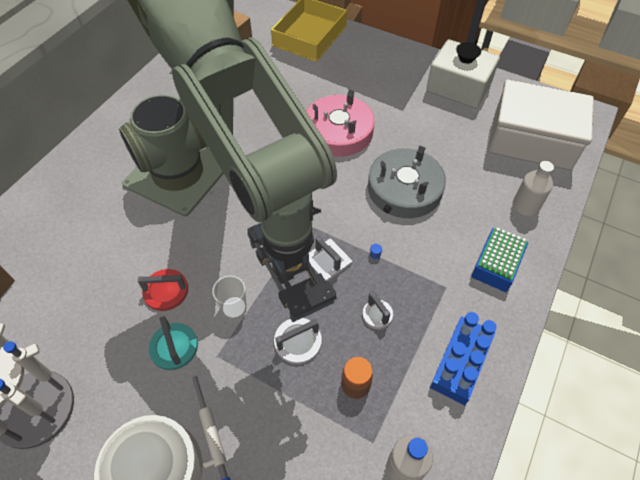

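The wrist view shows the bar vertical at column 318, centred between the jaws. Before descending I'll check the clearance to the glass and the orange jar.

```bash
python3 - <<'E'
from h import *
f=np.load("scene1.npz");W=cloud("scene",f["d"]);w1=W
for uv in[(233,308),(230,284),(216,285),(244,285),(356,366),(356,385),(347,366),(371,366)]: print(uv,W[uv[1],uv[0]].round())
f=np.load("side0.npz");W=cloud("side",f["d"])
for uv in[(351,368),(351,320),(331,325),(371,325),(351,328),(498,268),(498,300)]: print("side",uv,W[uv[1],uv[0]].round())
p,d=np.load("scene1.npz")["p"],0
# base top disc: grey pixels z~50 near
b=(360,455,140,225);w=w1[b[2]:b[3],b[0]:b[1]].reshape(-1,3);k=(abs(w[:,2]-50)<3)&(np.hypot(w[:,0]-533,w[:,1]-234)<115)
q=w[k][:,:2].astype(np.float32);print(cv2.minEnclosingCircle(q))
E
python3 - <<'E'
import cv2
p=cv2.imread('pics/scene1.png')[130:230,350:460];cv2.imwrite('pics/base.png',cv2.resize(p,None,fx=6,fy=6,interpolation=2))
E
```

```text
(233, 308) [ 362. -273.   61.]
(230, 284) [ 322. -227.   54.]
(216, 285) [ 308. -252.   77.]
(244, 285) [ 362. -227.   84.]
(356, 366) [ 644. -272.   88.]
(356, 385) [ 659. -300.   72.]
(347, 366) [ 629. -279.   84.]
(371, 366) [ 661. -227.    3.]
side (351, 368) [ 323. -274.   30.]
side (351, 320) [ 357. -227.   74.]
side (331, 325) [ 318. -227.   84.]
side (371, 325) [ 368. -262.   85.]
side (351, 328) [ 356. -228.   59.]
side (498, 268) [ 646. -274.   86.]
side (498, 300) [ 630. -298.   36.]
((533.8072509765625, 233.5655975341797), 94.35893249511719)
```

View pics/base.png

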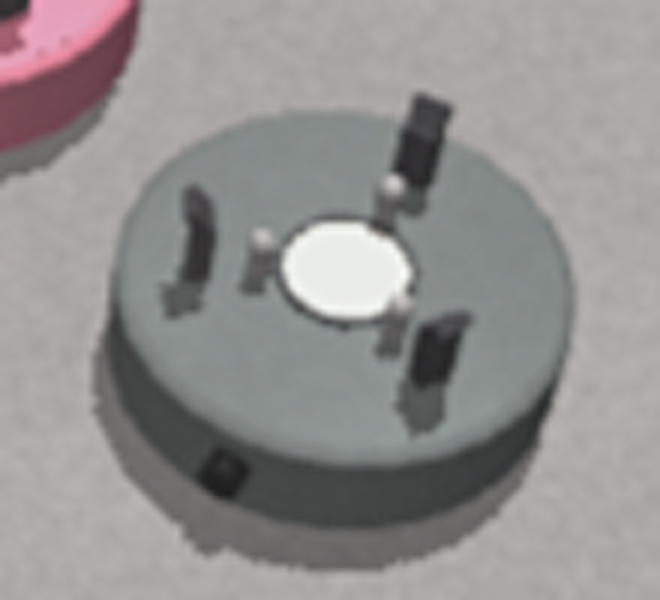

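The enlarged crop shows the empty grey base with its three balls and fingers clearly visible. The seat is at about (533.5, 234). Nothing near the lens stands above 90 mm, so I'm descending 178.6 mm.

Call:
{"method": "play_rows", "body": {"moves": [[0, 0, 0.75, 0, 0, 0], [0, 0, 0.75, 0, 0, 0], [0, 0, 0.75, 0, 0, 0], [0, 0, 0.75, 0, 0, 0], [0, 0, 0.75, 0, 0, 0], [0, 0, 0.75, 0, 0, 0], [0, 0, 0.75, 0, 0, 0], [0, 0, 0.5, 0, 0, 0], [0, 0, 0.2, 0, 0, 0], [0, 0, 0, 0, 0, 0]]}}

```text
time_s: 2.58
tool_pos: [500.7, -252.1, 53.0]
tcp_rot: [-2.765, -1.485, 0.003]
wrist_force: [-0.4, -0.2, 0.5]
finger_gap: 0.653
```

Call:
{"method": "play_rows", "body": {"moves": [[0, 0, 0, 0, 0, 0], [0, 0, 0, 0, 0, 0], [0, 0, 0, 0, 0, 0], [0, 0, 0, 0, 0, 0], [0, 0, 0, 0, 0, 0], [0, 0, 0, 0, 0, 0], [0, 0, 0, 0, 0, 0], [0, 0, 0, 0, 0, 0], [0, 0, 0, 0, 0, 0], [0, 0, 0, 0, 0, 0]], "claw": 0, "force": 30}}

```text
time_s: 3.42
tool_pos: [501.5, -252.6, 54.6]
tcp_rot: [2.769, 1.485, 0.0]
wrist_force: [-1.1, 0.3, 1.8]
finger_gap: 0.125
```

The fingers closed on about 11.4 mm, so they're holding the bar. Lifting.

Call:
{"method": "play_rows", "body": {"moves": [[0, 0, -0.2, 0, 0, 0], [0, 0, -0.5, 0, 0, 0], [0, 0, -0.7, 0, 0, 0], [0, 0, -0.7, 0, 0, 0], [0, 0, -0.7, 0, 0, 0], [0, 0, -0.7, 0, 0, 0], [0, 0, -0.7, 0, 0, 0], [0, 0, -0.5, 0, 0, 0], [0, 0, -0.3, 0, 0, 0], [0, 0, 0, 0, 0, 0]]}}

```text
time_s: 4.25
tool_pos: [502.3, -253.0, 206.3]
tcp_rot: [2.766, 1.483, 0.003]
wrist_force: [-0.4, 0.3, -2.6]
finger_gap: 0.128
```

Run:
```python
from h import *
st=bot.state();print(st)
for n in("wrist","side"):
    p,d=bot.snapshot(n); cv2.imwrite(f"pics/{n}2.png",p[:,:,::-1]); np.savez(f"{n}2.npz",p=p,d=d)
R=cv2.Rodrigues(st["tcp_rot"])[0]; print(R.T@(np.array([533.5,234,0])-st["tool_pos"])/30)
```

```text
{'time_s': 4.25, 'joint_pos': array([-4.87079604e-01,  3.16206127e-01,  1.63918795e+00,  5.06208825e-05,
        1.18259381e+00,  9.93386024e-02]), 'dq': array([ 0.0007527 ,  0.02871258,  0.04663836, -0.00140019, -0.02832822,
        0.00097313]), 'joint_efforts': array([ 2.19380757e-02, -4.20312059e+01, -2.32763654e+01,  7.58722611e-02,
        3.19581656e-01, -3.37745732e-03]), 'tool_pos': array([ 502.25410365, -252.98502232,  206.28798968]), 'tcp_rot': array([2.76608587, 1.48315038, 0.0032156 ]), 'wrist_force': array([-0.38034911,  0.30109703, -2.61310102]), 'moment': array([0.01420705, 0.01563067, 0.01692204]), 'finger_gap': 0.1278315708065762}
[14.0942175  -8.14028585  6.85284646]
```

View pics/wrist2.png

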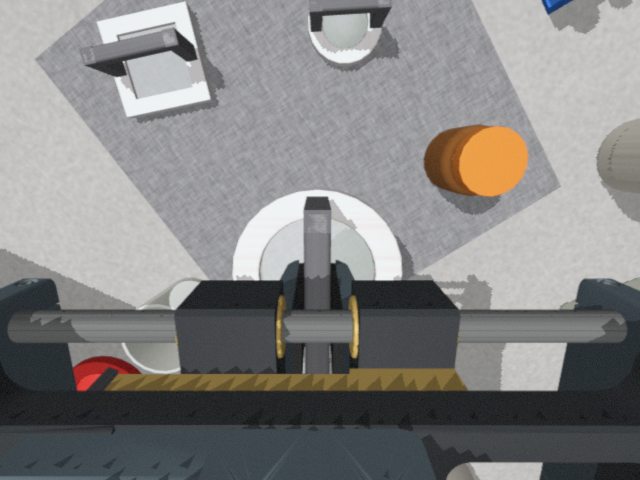

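View pics/side2.png

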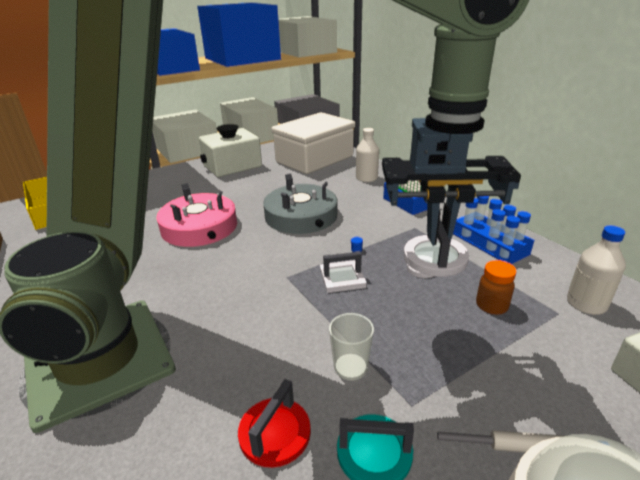

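The lens is held level and centred, with its ring around column 317 in the wrist view. Carrying it over the base in 20 rows.

Call:
{"method": "play_rows", "body": {"moves": [[0.4, -0.23, 0, 0, 0, 0], [0.7, -0.4, 0, 0, 0, 0], [0.7, -0.4, 0, 0, 0, 0], [0.7, -0.4, 0, 0, 0, 0], [0.7, -0.4, 0, 0, 0, 0], [0.7, -0.4, 0, 0, 0, 0], [0.7, -0.4, 0, 0, 0, 0], [0.7, -0.4, 0, 0, 0, 0], [0.7, -0.4, 0, 0, 0, 0], [0.7, -0.4, 0, 0, 0, 0]]}}

```text
time_s: 5.18
tool_pos: [515.8, -19.5, 203.0]
tcp_rot: [-2.767, -1.484, 0.004]
wrist_force: [0.7, -0.6, -3.1]
finger_gap: 0.128
```

Call:
{"method": "play_rows", "body": {"moves": [[0.8, -0.46, 0, 0, 0, 0], [0.8, -0.46, 0, 0, 0, 0], [0.8, -0.46, 0, 0, 0, 0], [0.8, -0.46, 0, 0, 0, 0], [0.8, -0.46, 0, 0, 0, 0], [0.8, -0.46, 0, 0, 0, 0], [0.8, -0.46, 0, 0, 0, 0], [0.8, -0.46, 0, 0, 0, 0], [0.4, -0.23, 0, 0, 0, 0], [0, 0, 0, 0, 0, 0]]}}

```text
time_s: 6.02
tool_pos: [531.3, 216.3, 203.1]
tcp_rot: [-2.765, -1.489, 0.003]
wrist_force: [0.2, -1.6, -2.4]
finger_gap: 0.129
```

Call:
{"method": "play_rows", "body": {"moves": [[0, 0, 0, 0, 0, 0], [0, 0, 0, 0, 0, 0], [0, 0, 0, 0, 0, 0]]}}

```text
time_s: 6.27
tool_pos: [531.9, 212.0, 204.2]
tcp_rot: [2.769, 1.483, -0.002]
wrist_force: [-0.3, -0.2, -3.9]
finger_gap: 0.129
```

Run:
```python
from h import *
st=bot.state();print(st["tool_pos"],st["tcp_rot"])
for n in("wrist","side","scene"):
    p,d=bot.snapshot(n); cv2.imwrite(f"pics/{n}3.png",p[:,:,::-1]); np.savez(f"{n}3.npz",p=p,d=d)
R=cv2.Rodrigues(st["tcp_rot"])[0]; print(R.round(3),R.T@(np.array([533.5,234,126])-st["tool_pos"])/30)
```

```text
[531.90910693 212.0330302  204.16949477] [ 2.76923103e+00  1.48278102e+00 -1.76744507e-03]
[[ 0.554  0.832 -0.001]
 [ 0.832 -0.554 -0.001]
 [-0.001 -0.    -1.   ]] [ 0.64185777 -0.36124759  2.60497719]
```

View pics/wrist3.png

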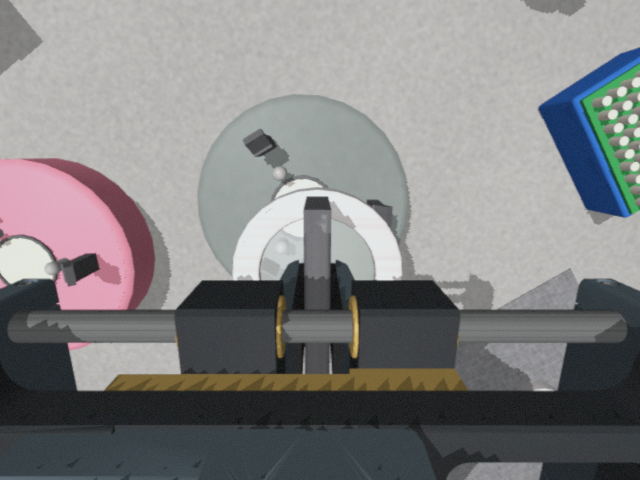

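View pics/side3.png

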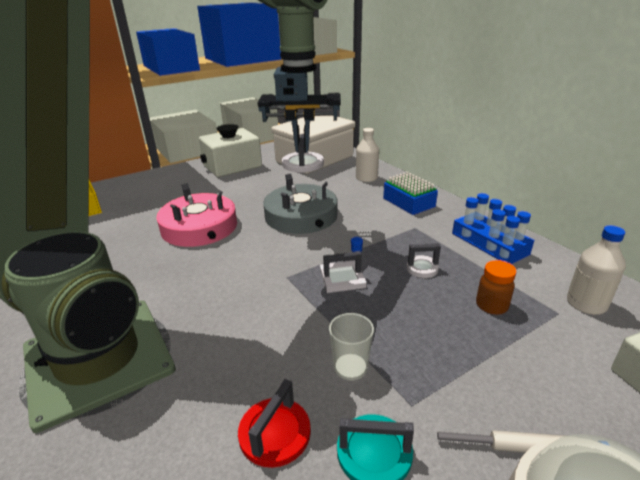

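View pics/scene3.png

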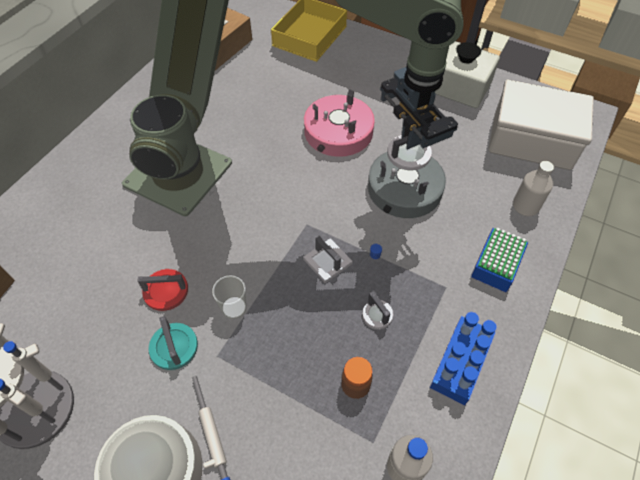

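The wrist view shows the lens about 22 mm short of the base (disc around (303,200)). I'll refine the lens and base centres with circle fits from the wrist depth.

Run:
```python
from h import *
from scipy.optimize import least_squares
st=bot.state(); f=np.load("wrist3.npz");p,d=f["p"].astype(int),f["d"];W=cloud("wrist",d,st)
def fit(q,r):
    s=least_squares(lambda c:np.hypot(q[:,0]-c[0],q[:,1]-c[1])-r,q.mean(0),loss="soft_l1");return s.x,np.abs(s.fun).mean()
z=W[...,2]
# ring top outer edge: z ~ tool z-40
m=((abs(z-(st["tool_pos"][2]-40))<6)&(p.min(2)>130)).astype(np.uint8);m[280:]=0
c=max(cv2.findContours(m,0,1)[0],key=cv2.contourArea)[:,0]
w=W[c[:,1],c[:,0]];h=cv2.convexHull(c)[:,0];h=h[h[:,1]<275];wh=W[h[:,1],h[:,0]]
print("ring",len(wh),fit(wh[:,:2],50),st["tool_pos"],wh[:,2].mean())
m=((abs(z-50)<4)&(p.max(2)-p.min(2)<40)).astype(np.uint8);m[:,:180]=0;m[:,430:]=0
c=max(cv2.findContours(m,0,1)[0],key=cv2.contourArea)[:,0]
h=cv2.convexHull(c)[:,0];h=h[h[:,1]<215];wh=W[h[:,1],h[:,0]];print("base",len(wh),fit(wh[:,:2],95),wh[:,2].mean())
# ball (279,173), guide (258,143)
print(W[171:176,277:282].reshape(-1,3).mean(0),W[143,258])
```

```text
ring 27 (array([532.39056142, 213.98557073]), np.float64(0.16241380348281986)) [532.24538892 212.25113481 204.52740232] 161.14990873606152
base 31 (array([532.97178217, 237.21390491]), np.float64(0.635857162218352)) 46.508343031316166
[536.93849836 274.66987057  72.21913709] [538.57984567 300.91620992  88.34860098]
```

All the estimates agree to within about 3 mm. Target TCP is (533.2, 235), so I'll shift and lower partway, then look again.

Call:
{"method": "play_rows", "body": {"moves": [[0.33, -0.2, 0, 0, 0, 0], [0.32, -0.19, 0, 0, 0, 0], [0, 0, 0.3, 0, 0, 0], [0, 0, 0.4, 0, 0, 0], [0, 0, 0.4, 0, 0, 0], [0, 0, 0.3, 0, 0, 0], [0, 0, 0.1, 0, 0, 0], [0, 0, 0, 0, 0, 0], [0, 0, 0, 0, 0, 0], [0, 0, 0, 0, 0, 0]]}}

```text
time_s: 7.25
tool_pos: [533.8, 236.2, 160.1]
tcp_rot: [2.769, 1.484, 0.003]
wrist_force: [-0.4, 0.7, -2.5]
finger_gap: 0.13
```

Run:
```python
from h import *
st=bot.state();print(st["tool_pos"],st["tcp_rot"],st["wrist_force"])
p,d=bot.snapshot("scene");np.savez("scene4.npz",p=p,d=d);cv2.imwrite("pics/scene4.png",cv2.resize(p[110:230,340:470,::-1],None,fx=5,fy=5,interpolation=2))
p,d=bot.snapshot("side");np.savez("side4.npz",p=p,d=d);cv2.imwrite("pics/side4.png",cv2.resize(p[120:240,240:370,::-1],None,fx=5,fy=5,interpolation=2))
p,d=bot.snapshot("wrist");np.savez("wrist4.npz",p=p,d=d);cv2.imwrite("pics/wrist4.png",p[:,:,::-1])
```

```text
[533.80007675 236.17517631 160.14794813] [2.76852783e+00 1.48446556e+00 2.51597530e-03] [-0.4253624   0.73858448 -2.46112272]
```

View pics/scene4.png

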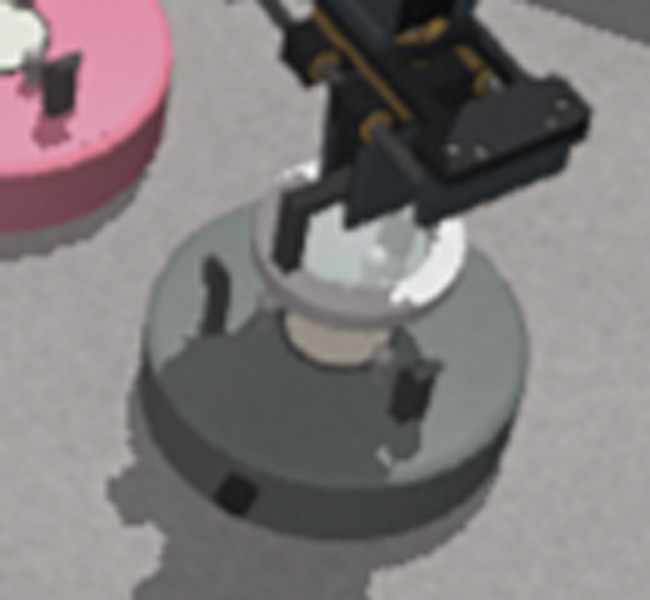

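View pics/side4.png

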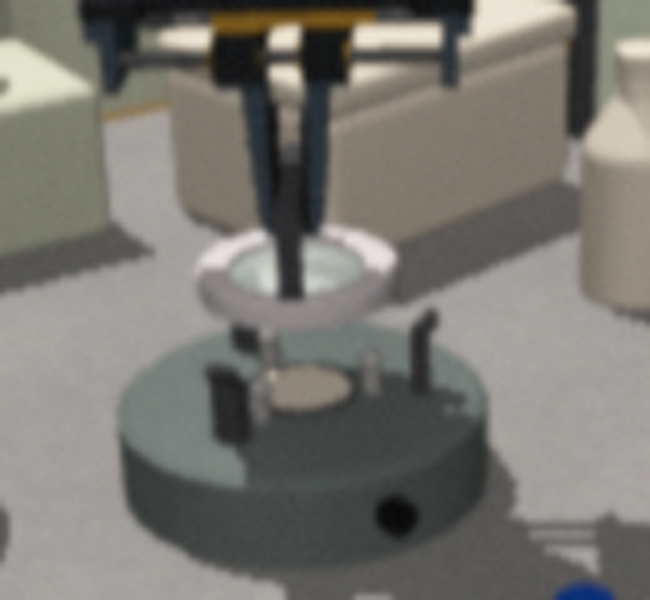

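View pics/wrist4.png

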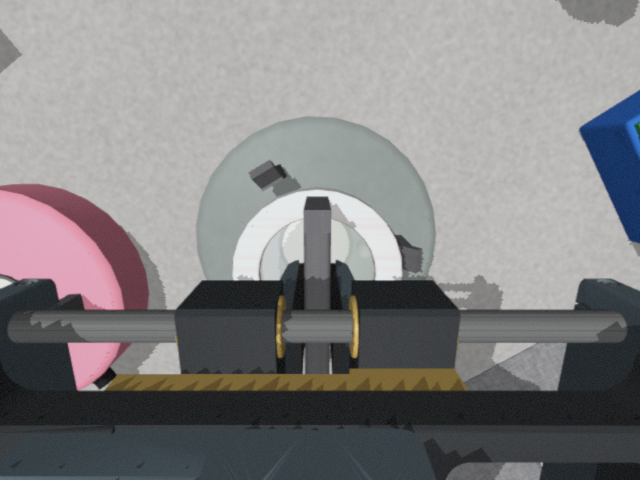

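The lens is above the fingers, with the underside at about 106 mm. I'll compare the lens and base centres within each camera so that calibration errors cancel out.

Run:
```python
from h import *
from scipy.optimize import least_squares
def fit(q,r):
    s=least_squares(lambda c:np.hypot(q[:,0]-c[0],q[:,1]-c[1])-r,[533,235],loss="soft_l1");return s.x.round(2),np.abs(s.fun).mean().round(2)
st=bot.state()
for n,f0,bb in(("scene","scene1",(360,460,130,230)),("side","side0",(255,345,170,240)),("wrist","wrist4",None)):
    f=np.load(n+"4.npz");W=cloud(n,f["d"],st);p=f["p"].astype(int)
    near=np.hypot(W[...,0]-533,W[...,1]-236)<60
    m=(near&(abs(W[...,2]-120)<5)&(p.min(2)>110))
    if n=="wrist": m[280:]=0
    m=m.astype(np.uint8)
    c=np.argwhere(m)[:,::-1]; h=cv2.convexHull(c.astype(np.int32))[:,0]
    if n=="wrist":h=h[h[:,1]<275]
    w=W[h[:,1],h[:,0]]; print(n,"ring",len(w),fit(w[:,:2],50),w[:,2].mean())
    g=np.load(f0+".npz");W=cloud(n,g["d"],st);p=g["p"].astype(int)
    m=(np.hypot(W[...,0]-533,W[...,1]-236)<105)&(abs(W[...,2]-50)<5)&(p.max(2)-p.min(2)<40)
    c=np.argwhere(m)[:,::-1]; h=cv2.convexHull(c.astype(np.int32))[:,0]
    if n=="wrist":h=h[h[:,1]<275]
    w=W[h[:,1],h[:,0]];print(n,"base",len(w),fit(w[:,:2],95),w[:,2].mean())
```

```text
scene ring 21 (array([533.39, 235.95]), np.float64(0.6)) 118.26852481501443
scene base 34 (array([532.15, 234.99]), np.float64(1.26)) 46.394330101364346
side ring 21 (array([533.47, 235.52]), np.float64(1.07)) 119.3873694882974
side base 30 (array([532.61, 234.62]), np.float64(2.53)) 48.1886957938163
wrist ring 26 (array([533.94, 237.82]), np.float64(0.17)) 117.24391131959325
wrist base 38 (array([532.41, 237.67]), np.float64(0.45)) 45.484012524615785
```

The three cameras agree that the lens is centred to within 1.5 mm. I'll correct by that and lower it.

Call:
{"method": "play_rows", "body": {"moves": [[-0.04, -0.02, 0, 0, 0, 0], [0, 0, 0.15, 0, 0, 0], [0, 0, 0.2, 0, 0, 0], [0, 0, 0.2, 0, 0, 0], [0, 0, 0.15, 0, 0, 0], [0, 0, 0.1, 0, 0, 0], [0, 0, 0.07, 0, 0, 0], [0, 0, 0, 0, 0, 0], [0, 0, 0, 0, 0, 0], [0, 0, 0, 0, 0, 0]]}}

```text
time_s: 8.23
tool_pos: [532.3, 235.4, 133.6]
tcp_rot: [2.769, 1.484, 0.001]
wrist_force: [0.1, -0.4, -3.2]
finger_gap: 0.129
```

Call:
{"method": "play_rows", "body": {"moves": [[0, 0, 0.04, 0, 0, 0], [0, 0, 0.04, 0, 0, 0], [0, 0, 0, 0, 0, 0], [0, 0, 0, 0, 0, 0]]}}

```text
time_s: 8.57
tool_pos: [532.1, 235.2, 130.9]
tcp_rot: [2.769, 1.485, 0.0]
wrist_force: [-0.0, 0.8, -3.5]
finger_gap: 0.129
```

Call:
{"method": "play_rows", "body": {"moves": [[0, 0, 0.04, 0, 0, 0], [0, 0, 0.04, 0, 0, 0], [0, 0, 0, 0, 0, 0], [0, 0, 0, 0, 0, 0]]}}

```text
time_s: 8.9
tool_pos: [532.0, 235.2, 128.4]
tcp_rot: [2.769, 1.485, -0.0]
wrist_force: [0.4, 0.2, -2.2]
finger_gap: 0.128
```

Call:
{"method": "play_rows", "body": {"moves": [[0, 0, 0.03, 0, 0, 0], [0, 0, 0.02, 0, 0, 0], [0, 0, 0, 0, 0, 0], [0, 0, 0, 0, 0, 0]]}}

```text
time_s: 9.23
tool_pos: [532.1, 235.3, 127.0]
tcp_rot: [2.769, 1.485, -0.0]
wrist_force: [-0.5, -0.3, -3.3]
finger_gap: 0.127
```

Call:
{"method": "play_rows", "body": {"moves": [[0, 0, 0.02, 0, 0, 0], [0, 0, 0.02, 0, 0, 0], [0, 0, 0, 0, 0, 0], [0, 0, 0, 0, 0, 0]]}}

```text
time_s: 9.57
tool_pos: [532.3, 235.3, 126.4]
tcp_rot: [2.769, 1.485, 0.001]
wrist_force: [-0.8, 0.8, 1.8]
finger_gap: 0.128
```

Call:
{"method": "play_rows", "body": {"moves": [[0, 0, 0.02, 0, 0, 0], [0, 0, 0, 0, 0, 0], [0, 0, 0, 0, 0, 0]]}}

```text
time_s: 9.82
tool_pos: [532.3, 235.4, 126.3]
tcp_rot: [2.768, 1.485, 0.002]
wrist_force: [-1.8, -2.1, 5.2]
finger_gap: 0.129
```

The force changed sign at z = 126.3, where contact was expected (126.6), so the lens rests on the balls. Opening the jaws.

Call:
{"method": "play_rows", "body": {"moves": [[0, 0, 0, 0, 0, 0], [0, 0, 0, 0, 0, 0], [0, 0, 0, 0, 0, 0], [0, 0, 0, 0, 0, 0], [0, 0, 0, 0, 0, 0], [0, 0, 0, 0, 0, 0]], "claw": 50}}

```text
time_s: 10.32
tool_pos: [532.1, 235.3, 125.2]
tcp_rot: [2.769, 1.485, 0.0]
wrist_force: [0.9, -0.0, -0.4]
finger_gap: 0.53
```

Call:
{"method": "play_rows", "body": {"moves": [[0, 0, -0.1, 0, 0, 0], [0, 0, -0.3, 0, 0, 0], [0, 0, -0.5, 0, 0, 0], [0, 0, -0.6, 0, 0, 0], [0, 0, -0.6, 0, 0, 0], [0, 0, -0.6, 0, 0, 0], [0, 0, -0.6, 0, 0, 0], [0, 0, -0.4, 0, 0, 0], [0, 0, -0.2, 0, 0, 0], [0, 0, 0, 0, 0, 0]]}}

```text
time_s: 11.15
tool_pos: [532.9, 235.6, 244.5]
tcp_rot: [2.768, 1.484, 0.006]
wrist_force: [0.4, 0.2, 0.6]
finger_gap: 0.548
```

Run:
```python
from h import *
from scipy.optimize import least_squares
st=bot.state();print(st["time_s"],st["tool_pos"],st["finger_gap"],st["wrist_force"])
for n,s in(("scene",np.s_[110:230,340:470]),("side",np.s_[120:240,240:370]),("wrist",np.s_[:,:])):
    p,d=bot.snapshot(n);W=cloud(n,d,st);q=p[s][:,:,::-1]
    cv2.imwrite(f"pics/{n}5.png",q if n=="wrist" else cv2.resize(q,None,fx=5,fy=5,interpolation=2))
    m=(np.hypot(W[...,0]-533,W[...,1]-236)<60)&(abs(W[...,2]-85)<6)&(p.min(2)>110)
    if n=="wrist": m[300:]=0
    c=np.argwhere(m)[:,::-1]; w=W[m]; A=np.c_[w[:,:2]-[533,235],np.ones(len(w))]; s_=np.linalg.lstsq(A,w[:,2],rcond=None)[0]
    h=cv2.convexHull(c.astype(np.int32))[:,0]; v=W[h[:,1],h[:,0]]
    r=least_squares(lambda c:np.hypot(v[:,0]-c[0],v[:,1]-c[1])-50,[533,235],loss="soft_l1")
    print(n,len(w),"ring",r.x.round(1),"plane tilt,z",s_.round(3))
```

```text
11.15 [532.85911051 235.59935232 244.46054293] 0.5477791593631786 [0.39166776 0.24706541 0.62263409]
scene 768 ring [531.9 234.7] plane tilt,z [-8.0000e-03  8.0000e-03  8.6235e+01]
side 512 ring [531.8 234.5] plane tilt,z [1.300e-02 3.100e-02 8.737e+01]
wrist 7365 ring [534.2 238.3] plane tilt,z [ 3.0000e-03 -1.0000e-03  8.8019e+01]
```

View pics/scene5.png

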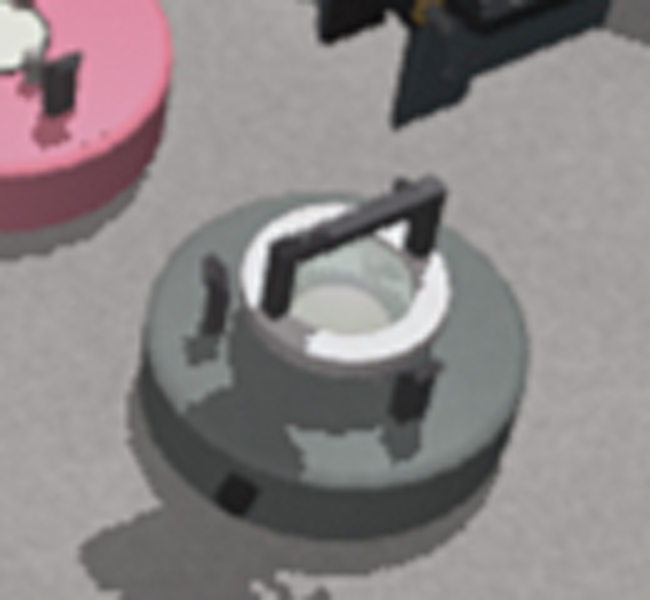

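View pics/side5.png

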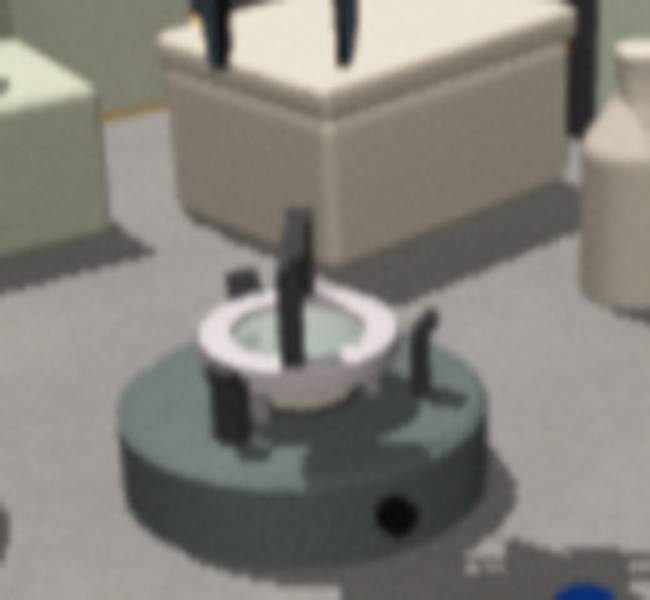

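View pics/wrist5.png

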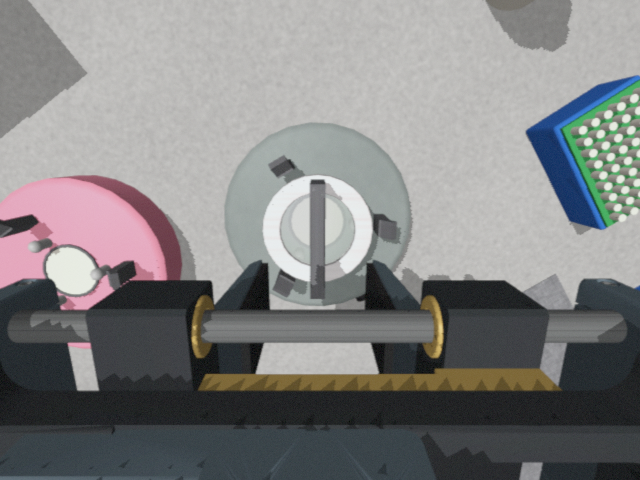

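The lens sits level inside all three fingers. Its ring is centred at (318,229) in the wrist view, with its top at about 86–88 mm against 86 nominal, and the gripper is well clear. Handing in.

```bash
python3 -c "
from plant import bot
print(bot.close_job())"
```

```text
the job is handed in; nothing more can be done
None
```

The larger lens is seated in the mount on the grey light base, released, and the job is handed in; no verdict was reported. I gripped it by the handle bar, lifted it and carried it over the base. I then lowered it in small steps until it touched the balls at TCP z = 126.3 mm (126.6 expected), opened the jaws and backed the gripper straight up 118 mm. The clock stood at about 11 s.

**Last checks:**
- **Centring:** the scene and side cameras put the lens within about 1 mm of the base centre they had measured earlier, and the wrist camera within about 2 mm. The wrist camera's absolute reading was about 3–4 mm off in y from the other two.
- **Height:** the ring top read 86.2, 87.4 and 88.0 mm in the scene, side and wrist cameras, against 86 nominal. The wrist and side values are a little high.
- **Level:** the tilt was about 0.011 rad from the scene camera and 0.003 from the wrist. The coarse side view gave 0.034, still under the 0.05 limit.
- **Fingers and contact:** all three guide fingers stand outside the ring, and the wrist force is back near zero.
- **Other parts:** I did not go near the small lens, the square filter or the look-alikes. I did not measure them again at the end.

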